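Present the frosted end of the notched test slide to the magnifier

TASK

Take the slide with the notched corner out of the black rack, gripping it by its clear end: the notch marks the other, frosted end, and only one face there is frosted. Present it label up to the brass magnifier: the frosted face looks up squarely into the lens, the middle of the frost on the lens axis 10 cm below the glass, and finish while still holding it there, steady in the air. Do not knock the magnifier, and leave the two plain slides and the other loose things where they are.

Things in the scene. Friction and masses are not known exactly. Their poses are not given: they have to be found in the camera images.
- slide: Notched glass slide, 90 (x) x 8 (y) x 40 (z) mm, 70 g, standing on a long edge. Origin: centre of its underside; x along its length to the frosted end, y out of the frosted face, z up. Upper corner at the frosted end (+x, +z) has a 10 mm notch. Frost: x +15 to +45 mm, +y face only (facing it, the notch is upper left). Pinch its faces with the TCP at x below 0, e.g. -25 mm, to keep off the frost
- label (a point): Middle of the frosted area on the slide's frosted face: at x +28, y +4, z +20 mm in the slide's frame
- blank_a: Plain clear glass slide, same 90 x 8 x 40 mm size and frame as the notched slide, but no notch and no frost; stands in another slot of the rack; leave it there
- blank_b: Second plain clear glass slide without notch, like blank_a; leave it in the rack
- rack: Fixed black plastic rack, 60 (x) x 150 (y) mm, at any yaw; origin: centre of its underside. Three slots along x, at y = -48, 0, +48 mm, 10 mm wide; slot floors 10 mm and the 6 mm thick slot walls 24 mm above the desk. The slides stand upright in them, upper edges 50 mm above the desk, overhanging the rack by 15 mm at both ends
- magnifier: Fixed brass magnifier stand: round foot 110 mm across (origin under its centre), an 11 mm thick upright post 215 mm high at the origin, and a short arm to the lens, which lies 45 mm to -x of the post axis (towards the robot, give or take 0.3 rad of yaw)
- lens: The round lens of the magnifier in a brass rim 92 mm across, 8 mm thick, fixed on the stand. Origin: lens centre, 250 mm above the desk. z is its optical axis, pointing up and away from the robot, leaning 50 degrees from vertical; the slide is to be shown on the -z side (low, towards the robot)
- focus (a point): Viewing point of the magnifier: on the lens axis, 100 mm from the lens centre on its -z side (towards the robot and down), about 186 mm above the desk. Nothing is there, it is a point in the air
- nib_dish: Loose white ceramic nib dish, 84 mm across, 18 mm high, origin under its centre; leave alone
- pen_holder: Loose silver aluminium pen holder with three pens, 64 mm across, 125 mm high, origin under its centre; leave alone
- jar: Loose jar, 52 mm across, 60 mm high, origin under its centre; leave alone
- buff_stick: Loose wooden buffing stick 140 x 20 x 9 mm lying flat, origin under its centre, x along its length; leave alone
There are look-alikes about, which are no part of the job. Of the things that look like the rack, take the one that is farthest to the robot's left at the start.

How it is judged:
By the outcome, as a careful person would: the job done as asked, in the order asked, and still so for the second after the job is handed in, while the arm keeps its last pose, push and grip.
It also fails if it takes over 35 s, if anything falls off the work surface, if the arm or the gripper's body presses on something with over 40 N, if the wrist force passes 120 N, or if a joint passes its speed limit or range.

ROBOT

A 6-joint arm with a two-finger parallel gripper is mounted at the origin on the work surface. World frame = base frame: x ahead of the robot, y to its left, z up, the work surface at z = 0. Lengths are in m, angles in rad, forces in N, time in s.
With the tool pointing down it reaches from about 0.375 to 0.9 m from the base axis. Payload 3.1 kg.
Tool frame: the origin (TCP) lies between the finger pads, 19 mm behind the fingertips; this is the grasp point; z points along the fingers, y is the line along which they close (so a half turn about z gives the same grasp; the last joint's range is limited). The gripper opens to 85 mm and grips with 20 to 120 N. Pads are 22 mm wide; open, the fingers measure 114 mm over their backs; the gripper's body (76 mm by 85 mm) begins 54 mm behind the grasp point. The pads swing forward as they close: fully open they stand 13 mm farther back than shut.
Start: joints at [-1.48, 0.527, 1.433, -0, 1.181, -0.178], TCP at [0.166, -0.603, 0.25] pointing down, gripper open.
Joint ranges: [-3.08, 3.08], [-0.75, 2.2], [0.22, 2.44], [-1.43, 4.57], [0, 2.65], [-2.85, 2.85]. Speed limits (rad/s): [2.79, 2.79, 3.14, 3.14, 3.14, 3.14].

INTERFACE

Orientations are given as a unit quaternion [x, y, z, w].
In Python, from station import manip gives the robot as it stands.
- The arm moves only by the tool drive_tool, never from a script. Its argument "plan" is a list of rows, each a list of 7 numbers: the shift along the tool's x, y, z in m, then the turn, a rotation vector about the tool's x, y, z in degrees, then the opening, from -1 (shut) to 1 (fully open). In form: [[x, y, z, wx, wy, wz, gripper], ...]. A call has 1 to 10 rows; each row shifts and turns the commanded pose from where the row before left it, along the tool's axes as they then stand; what a row does not reach is not made up. A row lasts 1/10 s, in which the tool goes at most 50 mm and 8.59 degrees, less where a joint would pass 70% of its speed; a pose out of reach is approached as far as the arm can. A call is refused whole if a number of a shift passes 0.05 or a number of a turn 8.59, either way. A call with a gripper value outside its range is refused whole. The fingers move at their own pace and stop on an object; "newtons" is the grip in N (left out, the last holds). Time passes only in rows, so rows that do not move let the fingers close. It gives the time, the measured TCP pose, the force, the opening and the grip force at its end, in the units of the state.
- manip.sense(): the state, without advancing time (a new reading comes with each control period).
- manip.snapshot(name): name is "side" or "top"; returns a dict with "image" (420x560x3 uint8, red, green, blue), "z_map" (420x560 float32, m along the optical axis (not along the pixel's ray), 0 where there is no reading), "fov_y" (degrees; the focal length in pixels is half the picture's height over the tangent of half this angle, whatever the lens; pixels are square), "cx", "cy" (the principal point, pixels), "extrinsics" (4x4, takes a point from camera to world coordinates). Camera axes: x right, y up, looking along -z (the intrinsics and any distortion apply to the point x, -y, -z); pixel columns grow to the right and rows downward; lengths in m; the calibration is good to about 2 mm. A picture is of the moment at which its call begins.
- manip.sign_off(): hands the job in; it is judged then, once.
The state is a dict: "t": time; "q": joint angles; "qd": joint speeds; "tau": joint torques, N m; "tcp_pos": TCP position; "tool_rot": TCP orientation; "force": force on the tool from outside, world axes, zero at the start; "ft_torque": the same for the moment, N m; "finger_gap": opening from 0.0 (shut) to 1.0 (fully open); "gripper_force": force on a finger pad.
Only numpy, scipy, OpenCV 4.12 (cv2) and the standard library are available. Lean on these libraries where they do the work, as an engineer would, in place of code of your own. Each camera call takes 0.05 s, during which the arm holds its last target. There are 200 camera calls.

## Working session

There is one attempt and no reset: what is moved stays moved. The work goes in short steps, Python scripts to look and compute and a tool call to move; the robot and the scene stay as the last step left them, time stands still between calls to the robot, and variables do not carry over. Pictures are saved under pics/ and viewed, at most 10 in all, crops included, and the job is handed in when it is done.

Besides the shell and the picture viewer there is one more tool, called after "Emit:" as name([rows], argument=value, ...), one row to a line, values as JSON. drive_tool: Moves the arm, as the interface text tells. Its arguments: {"type":"object","properties":{"plan":{"type":"array"},"newtons":{"type":"number"}},"required":["plan"]}

```bash
mkdir -p pics
cat > h.py <<'E'
import numpy as np, cv2, pickle
from station import manip
def snap(n,f):
    s=manip.snapshot(n); cv2.imwrite(f'pics/{f}.png',s['image'][:,:,::-1]); pickle.dump(s,open(f'pics/{f}.pkl','wb')); return s
def load(f): return pickle.load(open(f'pics/{f}.pkl','rb'))
def ray(s,u,v):
    f=210/np.tan(np.radians(s['fov_y']/2)); E=np.array(s['extrinsics'])
    d=np.array([(u-s['cx'])/f,-(v-s['cy'])/f,-1.]); return E[:3,3],E[:3,:3]@d
def onplane(s,u,v,z):
    o,d=ray(s,u,v); return o+d*(z-o[2])/d[2]
def pt(s,u,v):
    o,d=ray(s,u,v); return o+d*s['z_map'][int(v),int(u)]
def proj(s,p):
    f=210/np.tan(np.radians(s['fov_y']/2)); E=np.array(s['extrinsics'])
    c=E[:3,:3].T@(np.array(p)-E[:3,3]); return s['cx']+f*c[0]/-c[2], s['cy']-f*c[1]/-c[2]
E
python3 - <<'E'
from h import *
a=snap('side','s0');b=snap('top','t0')
for s in (a,b): print(s['fov_y'],s['cx'],s['cy'],np.round(s['extrinsics'],3), [k for k in s])
print(manip.sense())
E
```

```text
42.768201959520724 286.33758644406 204.63455644749166 [[ 0.977  0.118 -0.178  0.287]
 [-0.213  0.524 -0.824 -1.367]
 [-0.004  0.843  0.537  0.979]
 [ 0.     0.     0.     1.   ]] ['image', 'z_map', 'fov_y', 'cx', 'cy', 'extrinsics']
48.53662368433065 285.82207291472054 205.19283735516152 [[-1.000e-03  9.980e-01 -6.600e-02  4.600e-01]
 [-1.000e+00 -0.000e+00  8.000e-03 -1.280e-01]
 [ 8.000e-03  6.600e-02  9.980e-01  1.505e+00]
 [ 0.000e+00  0.000e+00  0.000e+00  1.000e+00]] ['image', 'z_map', 'fov_y', 'cx', 'cy', 'extrinsics']
{'t': 0.1, 'q': array([-1.48049550e+00,  5.28365152e-01,  1.43378058e+00, -2.23886527e-05,
        1.18138836e+00, -1.78533528e-01]), 'qd': array([-0.00012685, -0.00027401, -0.00409075, -0.00074953,  0.00090993,
       -0.00032602]), 'tau': array([ 1.08787028e-04, -4.43303311e+01, -1.78585786e+01, -1.60500485e-04,
        3.86907341e-03,  5.98766221e-06]), 'tcp_pos': array([ 0.16595178, -0.60193508,  0.24913434]), 'tool_rot': array([ 9.90978567e-01,  1.34016928e-01,  3.24686645e-05, -9.70231646e-04]), 'force': array([ 0.54551864, -0.48910849, -0.18037629]), 'ft_torque': array([ 0.01756102, -0.01297199, -0.03582176]), 'gripper_force': 0.0, 'finger_gap': 1.000761283820922}
```

View pics/s0.png

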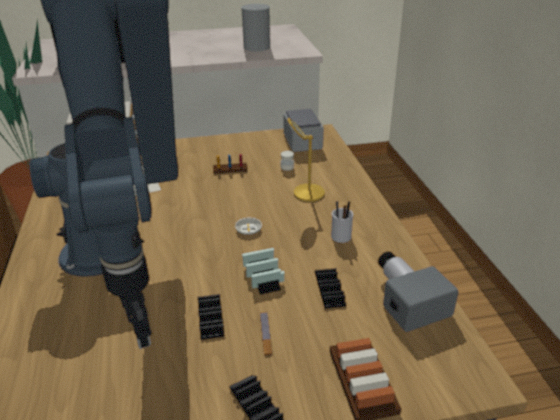

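View pics/t0.png

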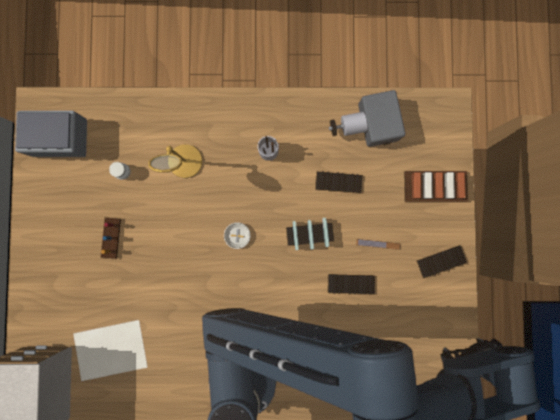

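The side view shows the rack with three slides at about (263,270) and the magnifier post at (310,170). In the top view that rack is at (310,234), the leftmost of four similar ones. The magnifier foot is at (187,160) and its lens at (165,162). Next I'll zoom in.

Run:
```python
from h import *
a=load('s0');b=load('t0')
def crop(s,u0,v0,w,h,k): return cv2.resize(s['image'][v0:v0+h,u0:u0+w,::-1],None,fx=k,fy=k,interpolation=cv2.INTER_CUBIC)
A=crop(a,225,230,80,75,5);B=crop(b,275,205,75,58,5)
C=crop(a,270,105,80,100,5)[:, :]; D=crop(b,140,135,75,50,5)
cv2.imwrite('pics/c1.png',np.vstack([np.hstack([A[:290],B[:290,:375]])[:, :], np.hstack([C[:300],D[:250].repeat(1,0) if 0 else cv2.copyMakeBorder(D,0,50,0,0,0)])]))
for n,(u,v) in dict(foot=(187,160),lens=(165,162)).items():
  for z in (0,.215,.25): print(n,z,onplane(b,u,v,z).round(3))
print('rack',onplane(b,310,234,.024))
print(b['z_map'][150:175:4,150:200:4].round(3))
# projected slot corners helper
for s,t in ((b,(310,234)),(a,(263,262))): print(pt(s,*t))
```

```text
foot 0 [0.707 0.182 0.   ]
foot 0.215 [0.672 0.138 0.215]
foot 0.25 [0.666 0.131 0.25 ]
lens 0 [0.7   0.254 0.   ]
lens 0.215 [0.666 0.199 0.215]
lens 0.25 [0.66 0.19 0.25]
rack [ 0.46609489 -0.2155884   0.024     ]
[[1.521 1.521 1.515 1.517 1.295 1.295 1.503 1.503 1.502 1.509 1.505 1.499
  1.525]
 [1.515 1.511 1.52  1.514 1.293 1.295 1.355 1.388 1.508 1.496 1.502 1.5
  1.508]
 [1.512 1.279 1.28  1.277 1.278 1.276 1.279 1.282 1.443 1.492 1.496 1.495
  1.511]
 [1.257 1.258 1.261 1.265 1.263 1.259 1.261 1.265 1.498 1.5   1.503 1.505
  1.507]
 [1.241 1.245 1.242 1.244 1.244 1.247 1.246 1.248 1.497 1.494 1.493 1.5
  1.498]
 [1.505 1.229 1.224 1.227 1.225 1.228 1.501 1.498 1.498 1.494 1.497 1.499
  1.508]
 [1.513 1.51  1.509 1.507 1.508 1.512 1.507 1.5   1.501 1.498 1.504 1.505
  1.516]]
[ 0.46597876 -0.21402869  0.05027031]
[ 0.4699906  -0.21179383  0.04713867]
```

View pics/c1.png

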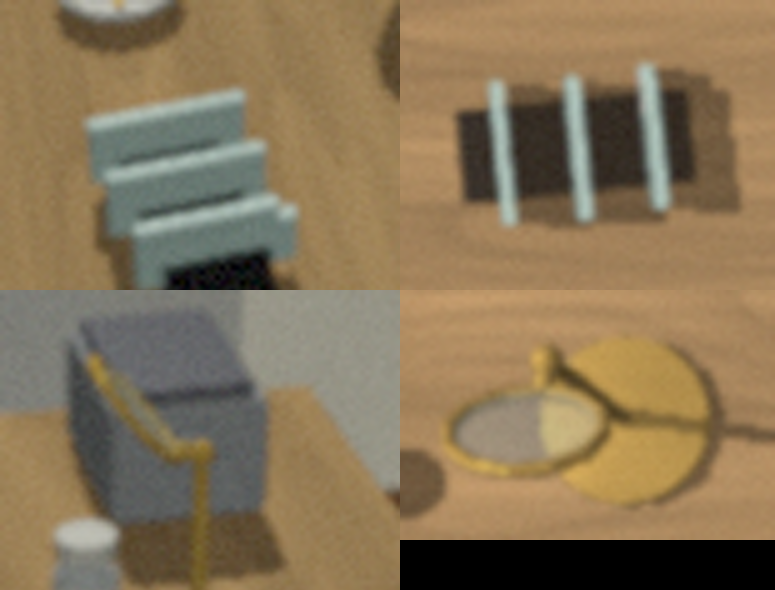

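The notched slide is the one nearest the side camera, with its notch at the far (+x) end. The face toward -y shows no frost, so the frost must face +y. Next I'll measure the slides and the lens.

Run:
```python
from h import *
b=load('t0');im=b['image'].astype(int)
hsv=cv2.cvtColor(b['image'],cv2.COLOR_RGB2HSV)
sub=np.zeros(im.shape[:2],np.uint8); sub[212:255,288:335]=1
m=((im[...,1]>im[...,0]-5)&(im[...,2]>110)&(sub>0)).astype(np.uint8)
n,l,st,c=cv2.connectedComponentsWithStats(m)
for i in range(1,n):
    if st[i,4]<30: continue
    vs,us=np.where(l==i); 
    P=np.array([onplane(b,u,v,.05)[:2] for u,v in zip(us,vs)])
    ctr=P.mean(0);_,S,V=np.linalg.svd(P-ctr); d=V[0]*np.sign(V[0,0]);t=(P-ctr)@d
    z=np.median([pt(b,u,v)[2] for u,v in zip(us,vs)])
    print(st[i],ctr.round(4),'yaw',np.degrees(np.arctan2(d[1],d[0])).round(2),'ext',t.min().round(4),t.max().round(4),'mid',(ctr+d*(t.min()+t.max())/2).round(4),z.round(3),'w',np.ptp((P-ctr)@V[1]).round(4))
# rack black
k=((im.max(2)<70)&(sub>0)).astype(np.uint8); 
# lens: yellow & raised points
o=[];rim=[]
for v in range(140,185):
  for u in range(145,205):
    p=pt(b,u,v)
    if p[2]>.19 : o.append(np.r_[p,u,v])
o=np.array(o)
# plane RANSAC-ish
q=o[:,:3]
for _ in range(6):
    c=np.median(q,0) if _==0 else q.mean(0); N=np.linalg.svd(q-q.mean(0))[2][2]; N*=np.sign(N[2]); r=(o[:,:3]-q.mean(0))@N; q=o[abs(r)<.008,:3]
print('lens n',N.round(3),'tilt',np.degrees(np.arccos(N[2])),'yaw',np.arctan2(N[1],N[0]),len(o),len(q),'mean',q.mean(0).round(4), 'range',q.min(0).round(3),q.max(0).round(3))
uv=o[abs(r)<.008,3:].astype(np.float32)
e=cv2.fitEllipse(cv2.convexHull(uv));print(e, onplane(b,*e[0],.25).round(4))
# foot
ym=((hsv[...,0]>18)&(hsv[...,0]<30)&(hsv[...,1]>130)).astype(np.uint8);
Q=[];
for v in range(140,185):
  for u in range(170,210):
    if ym[v,u] and pt(b,u,v)[2]<.03: Q.append((u,v))
Q=np.array(Q,np.float32);(cu,cv_),rr=cv2.minEnclosingCircle(Q);print('foot',cu,cv_,rr,onplane(b,cu,cv_,.012))
# jars etc
```

```text
[323 218   6  29 113] [ 0.4721 -0.2621] yaw 5.4 ext -0.0437 0.0443 mid [ 0.4724 -0.2621] 0.05 w 0.0124
[293 221   6  29  95] [ 0.4623 -0.1675] yaw 5.8 ext -0.0432 0.0448 mid [ 0.463  -0.1674] 0.049 w 0.0105
[308 220   6  29 105] [ 0.4644 -0.2152] yaw 5.44 ext -0.0425 0.0455 mid [ 0.4659 -0.215 ] 0.049 w 0.0112
lens n [ 0.756 -0.032  0.654] tilt 49.17087173567945 yaw -0.042844604336194435 554 514 mean [0.658  0.1901 0.2546] range [0.628 0.145 0.193] [0.707 0.235 0.289]
((165.421142578125, 161.11224365234375), (22.085311889648438, 35.16390609741211), 74.60325622558594) [0.6628 0.1894 0.25  ]
foot 185.16371154785156 160.6548614501953 17.0223388671875 [0.7028815  0.18589531 0.012     ]
```

```bash
cat > lens.py <<'E'
from h import *
from scipy.optimize import least_squares
for f,(u0,u1,v0,v1) in dict(t0=(145,205,140,185),s0=(283,318,110,150)).items():
    s=load(f);hsv=cv2.cvtColor(s['image'],cv2.COLOR_RGB2HSV)
    o=[];
    for v in range(v0,v1):
      for u in range(u0,u1):
        p=pt(s,u,v)
        if .19<p[2]<.31 and np.hypot(p[0]-.66,p[1]-.19)<.06: o.append(np.r_[p,u,v,hsv[v,u,1]>120])
    o=np.array(o);N=np.array([.764,-.05,.643]);c=np.array([.66,.19,.252])
    for _ in range(8):
        r=(o[:,:3]-c)@N; k=abs(r)<.007; q=o[k,:3]; c=q.mean(0); N=np.linalg.svd(q-c)[2][2]; N*=np.sign(N[2])
    hull=cv2.convexHull(o[k,3:5].astype(np.float32));e=cv2.fitEllipse(hull)
    oo,d=ray(s,*e[0]); C=oo+d*((c-oo)@N)/(d@N)
    # hull points on the plane, circle fit
    H=[]
    for u,v in hull[:,0]:
        oo,d=ray(s,u,v);H.append(oo+d*((c-oo)@N)/(d@N))
    H=np.array(H);ax=np.cross(N,[0,0,1]);ax/=np.linalg.norm(ax);ay=np.cross(N,ax)
    X=np.c_[(H-c)@ax,(H-c)@ay]
    g=least_squares(lambda p:np.hypot(*(X-p[:2]).T)-p[2],[0,0,.046],loss='soft_l1',f_scale=.002).x
    print(f,len(o),k.sum(),'N',N.round(3),'tilt',np.degrees(np.arccos(N[2])).round(1),'yaw',np.arctan2(N[1],N[0]).round(3),'mean',c.round(4),'ell',e,C.round(4),'circ',(c+ax*g[0]+ay*g[1]).round(4),g[2].round(4))
s=load('s0')
for u,v in ((310,192),): print('foot side',onplane(s,u,v,.006).round(4))
print(proj(s,[.703,.186,.215]),proj(s,[.703,.186,0.012]),proj(s,[.661,.19,.25]))
E
python3 lens.py
```

```text
t0 544 511 N [ 0.758 -0.032  0.652] tilt 49.3 yaw -0.043 mean [0.6579 0.1902 0.2547] ell ((165.42974853515625, 161.09561157226562), (22.032833099365234, 35.208580017089844), 74.70459747314453) [0.6631 0.1897 0.2487] circ [0.6579 0.1899 0.2547] 0.0465
s0 182 164 N [ 0.743 -0.057  0.667] tilt 48.2 yaw -0.077 mean [0.664  0.1811 0.2488] ell ((299.7903747558594, 131.0404510498047), (7.063079833984375, 35.30525588989258), 136.6049346923828) [0.6686 0.1864 0.2441] circ [0.6651 0.1795 0.2474] 0.0586
foot side [0.7084 0.1886 0.006 ]
(np.float64(309.8895290269926), np.float64(138.22003080243914)) (np.float64(308.7227236815237), np.float64(191.080885722662)) (np.float64(297.26762517742935), np.float64(129.12987635332792))
```

Emit:
drive_tool([
  [0.036, -0.025, 0.01, 0, 0, 0, -0.05],
  [0.036, -0.025, 0.01, 0, 0, 0, -0.05],
  [0.036, -0.025, 0.01, 0, 0, 0, -0.05],
  [0.036, -0.025, 0.01, 0, 0, 0, -0.05],
  [0.036, -0.025, 0.01, 0, 0, 0, -0.05],
  [0.036, -0.025, 0.01, 0, 0, 0, -0.05],
  [0.036, -0.025, 0.01, 0, 0, 0, -0.05],
  [0.036, -0.025, 0.01, 0, 0, 0, -0.05],
  [0.036, -0.025, 0.01, 0, 0, 0, -0.05],
  [0.036, -0.025, 0.01, 0, 0, 0, -0.05],
], newtons=40)

```text
t: 1.1
tcp_pos: [0.4475, -0.2643, 0.1494]
tool_rot: [0.991, 0.134, -0.0, -0.0]
force: [0.6, -0.3, -0.1]
finger_gap: 0.477
gripper_force: 0.0
```

Emit:
drive_tool([
  [0, 0, 0, 0, 0, -8.5, -0.05],
  [0, 0, 0, 0, 0, -8.5, -0.05],
  [0, 0, 0, 0, 0, -8.5, -0.05],
  [0, 0, 0, 0, 0, -8.5, -0.05],
  [0, 0, 0, 0, 0, -8.5, -0.05],
  [0, 0, 0, 0, 0, -8.5, -0.05],
  [0, 0, 0, 0, 0, -8.5, -0.05],
  [0, 0, 0, 0, 0, -8.5, -0.05],
  [0, 0, 0, 0, 0, -8.5, -0.05],
  [0, 0, 0, 0, 0, -8.5, -0.05],
])

```text
t: 2.1
tcp_pos: [0.4465, -0.2657, 0.1497]
tool_rot: [0.638, 0.77, 0.0, -0.0]
force: [-0.7, -0.6, -0.3]
finger_gap: 0.476
gripper_force: 0.0
```

Emit:
drive_tool([
  [0, 0, 0, 0, 0, -8.5, -0.05],
  [0, 0, 0, 0, 0, -8.5, -0.05],
  [0, 0, 0, 0, 0, -8.5, -0.05],
  [0, 0, 0, 0, 0, -8.5, -0.05],
  [0, 0, 0, 0, 0, -8.5, -0.05],
  [0, 0, 0, 0, 0, -8.5, -0.05],
  [0, 0, 0, 0, 0, -8.5, -0.05],
  [0, 0, 0, 0, 0, -8.5, -0.05],
  [0, 0, 0, 0, 0, -8.5, -0.05],
  [0, 0, 0, 0, 0, -8.5, -0.05],
])

```text
t: 3.1
tcp_pos: [0.4465, -0.2657, 0.1497]
tool_rot: [-0.05, 0.999, 0.0, -0.0]
force: [-0.3, 0.5, 0.1]
finger_gap: 0.471
gripper_force: 0.0
```

```bash
cat >> h.py <<'E'
from scipy.spatial.transform import Rotation as Ro
def unit(a): a=np.array(a,float); return a/np.linalg.norm(a)
def delta(p,R):
    s=manip.sense(); C=Ro.from_quat(s['tool_rot']); 
    print('t',s['t'],'tcp',s['tcp_pos'].round(4),'q',s['q'].round(2),'gap',round(s['finger_gap'],3),'gf',s['gripper_force'],'F',s['force'].round(1))
    print('shift',C.inv().apply(np.array(p)-s['tcp_pos']).round(4),'turn',np.degrees((C.inv()*Ro.from_matrix(R)).as_rotvec()).round(2))
a=np.radians(5.5); sx=np.array([np.cos(a),np.sin(a),0]); sy=np.array([-np.sin(a),np.cos(a),0])
RG=np.c_[-sx,sy,[0,0,-1]]; PG=np.array([.471,-.262,0])-.025*sx+np.array([0,0,.046])
E
python3 - <<'E'
from h import *
delta(PG,RG)
snap('top','t1');a=snap('side','s1')
E
```

```text
t 3.1 tcp [ 0.4465 -0.2657  0.1497] q [-0.75  0.54  1.79 -0.    0.82 -2.42] gap 0.471 gf 0.0 F [-0.3  0.5  0.1]
shift [0.0002 0.0013 0.1037] turn [ 0.03 -0.03  0.25]
```

Emit:
drive_tool([
  [0, 0.001, 0.02, 0, 0, 0, -0.05],
  [0, 0, 0.02, 0, 0, 0, -0.05],
  [0, 0, 0.02, 0, 0, 0, -0.05],
  [0, 0, 0.02, 0, 0, 0, -0.05],
  [0, 0, 0.015, 0, 0, 0, -0.05],
  [0, 0, 0.008, 0, 0, 0, -0.05],
  [0, 0, 0, 0, 0, 0, -0.05],
  [0, 0, 0, 0, 0, 0, -0.05],
])

```text
t: 4.0
tcp_pos: [0.4468, -0.2651, 0.0473]
tool_rot: [-0.047, 0.999, -0.0, 0.0]
force: [-0.2, 0.2, 0.0]
finger_gap: 0.476
gripper_force: 0.0
```

Emit:
drive_tool([
  [0, 0, 0, 0, 0, 0, -1],
  [0, 0, 0, 0, 0, 0, -1],
  [0, 0, 0, 0, 0, 0, -1],
  [0, 0, 0, 0, 0, 0, -1],
  [0, 0, 0, 0, 0, 0, -1],
  [0, 0, 0, 0, 0, 0, -1],
  [0, 0, 0, 0, 0, 0, -1],
  [0, 0, 0, 0, 0, 0, -1],
], newtons=50)

```text
t: 4.8
tcp_pos: [0.4468, -0.2647, 0.0477]
tool_rot: [-0.047, 0.999, -0.0, 0.0]
force: [0.8, 3.2, 7.1]
finger_gap: 0.08
gripper_force: 52.0
```

Emit:
drive_tool([
  [0, 0, -0.01, 0, 0, 0, -1],
  [0, 0, -0.02, 0, 0, 0, -1],
  [0, 0, -0.02, 0, 0, 0, -1],
  [0, 0, -0.03, 0, 0, 0, -1],
  [0, 0, -0.03, 0, 0, 0, -1],
  [0, 0, -0.03, 0, 0, 0, -1],
  [0, 0, -0.03, 0, 0, 0, -1],
  [0, 0, -0.03, 0, 0, 0, -1],
  [0, 0, 0, 0, 0, 0, -1],
  [0, 0, 0, 0, 0, 0, -1],
])

```text
t: 5.8
tcp_pos: [0.4464, -0.265, 0.2476]
tool_rot: [-0.047, 0.999, -0.001, 0.0]
force: [-0.2, -0.1, -0.6]
finger_gap: 0.081
gripper_force: 51.0
```

Run:
```python
from h import *
a=snap('side','s2');b=snap('top','t2');print(manip.sense()['tcp_pos'],manip.sense()['q'])
p=manip.sense()['tcp_pos'];u,v=map(int,proj(a,p));U,V=map(int,proj(b,p));print(u,v,U,V)
def crop(s,u,v,h): return cv2.resize(s['image'][max(0,v-h):v+h,u-h:u+h,::-1],(400,400),interpolation=cv2.INTER_CUBIC)
cv2.imwrite('pics/c2.png',np.hstack([crop(a,u,v+15,45),crop(b,U,V,45)]))
```

```text
[ 0.44567719 -0.26425563  0.2458999 ] [-7.51009426e-01  3.90789025e-01  1.70115545e+00 -2.11702434e-04
  1.05238581e+00 -2.41585706e+00]
254 213 332 241
```

View pics/c2.png

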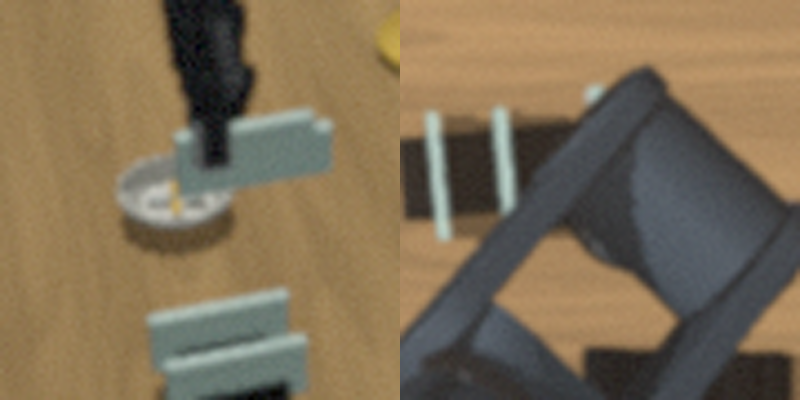

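The left half shows the notched slide held level by its clear (left) end, notch at upper right (~(320,125) in the crop). Both blanks are undisturbed. Next I'll measure the slide in the hand.

```bash
cat > fin.py <<'E'
from h import *
def target(label_tool, yaw=-.06, L=np.array([.657,.190,.250])):
    n=np.array([np.cos(yaw)*np.sin(np.radians(50)),np.sin(yaw)*np.sin(np.radians(50)),np.cos(np.radians(50))])
    l=unit(np.cross(n,[0,0,1])) # ~ -Y
    F=L-.1*n; X=l; Z=np.cross(X,n)
    R=np.c_[-X,n,-Z]; return F-R@label_tool,R,F,n
E
python3 - <<'E'
from fin import *
a=load('s2'); s=manip.sense();T=Ro.from_quat(s['tool_rot']).as_matrix();p=s['tcp_pos']
# top (frost side) invisible; -y face plane: tool y=-4mm
def face(u,v):
    o,d=ray(a,u,v); N=T[:,1]; P=o+d*((p-.004*N-o)@N)/(d@N); return T.T@(P-p)
for u,v in ((250.2,226.9),(283.5,221.3),(248.8,212.7),(283.5,211)): print(face(u,v).round(4))
im=a['image'].astype(int);m=((im[...,1]>im[...,0]+5)&(im[...,1]>100)).astype(np.uint8);m[:195]=0;m[240:]=0;m[:,:240]=0;m[:,295:]=0
n,l,st,c=cv2.connectedComponentsWithStats(m);i=1+st[1:,4].argmax();vs,us=np.where(l==i);print(st[i])
P=np.array([face(u,v) for u,v in zip(us,vs)]);print('tool x range (0.5-99.5%)',np.percentile(P[:,0],[0.5,1,99,99.5]).round(4),'z',np.percentile(P[:,2],[.5,1,99,99.5]).round(4))
d=np.array([np.median([pt(a,u,v) for u,v in zip(us,vs)],0)]);print('depth check',T.T@(d[0]-p))
low={}
for q in P: low[round(q[0],3)]=max(low.get(round(q[0],3),-1),q[2])
k=np.array(sorted(low.items()));print('lower edge slope deg',np.degrees(np.arctan(np.polyfit(k[4:-4,0],k[4:-4,1],1)[0])))
lt=np.array([-.053,.004,.0177]);P,R,F,n=target(lt);print(P,F);delta(P,R);print(R.round(3))
E
```

```text
[ 0.0146 -0.004   0.0352]
[-0.0729 -0.004   0.0365]
[ 0.0165 -0.004  -0.0078]
[-0.073  -0.004   0.0052]
[248 208  35  20 398]
tool x range (0.5-99.5%) [-0.069  -0.069   0.017   0.0192] z [-0.0087 -0.0082  0.036   0.0365]
depth check [-0.03088846 -0.00422401  0.01607405]
lower edge slope deg 2.847375572094314
[0.56929596 0.24836411 0.19670908] [0.5805334  0.19459351 0.18572124]
t 5.9 tcp [ 0.4457 -0.2643  0.2459] q [-0.75  0.39  1.7  -0.    1.05 -2.42] gap 0.078 gf 51.02582573890686 F [ 0.2  0.3 -0.8]
shift [-0.1714  0.4986  0.0498] turn [-29.43 -34.51  94.29]
[[ 0.06   0.765  0.642]
 [ 0.998 -0.046 -0.039]
 [-0.     0.643 -0.766]]
```

Emit:
drive_tool([
  [-0.008, 0.025, 0, 0, 0, 0, -1],
  [-0.008, 0.042, 0, 0, 0, 0, -1],
  [-0.008, 0.042, 0, 0, 0, 0, -1],
  [-0.008, 0.042, 0, 0, 0, 0, -1],
  [-0.008, 0.042, 0, 0, 0, 0, -1],
  [-0.008, 0.042, 0, 0, 0, 0, -1],
  [-0.008, 0.042, 0, 0, 0, 0, -1],
  [-0.008, 0.042, 0, 0, 0, 0, -1],
  [-0.008, 0.042, 0, 0, 0, 0, -1],
  [-0.008, 0.042, 0, 0, 0, 0, -1],
])

```text
t: 6.9
tcp_pos: [0.4872, 0.1454, 0.2453]
tool_rot: [-0.047, 0.999, -0.0, -0.002]
force: [0.5, 0.3, -1.2]
finger_gap: 0.075
gripper_force: 51.0
```

Emit:
drive_tool([
  [-0.006, 0.042, 0, 0, 0, 0, -1],
  [-0.006, 0.042, 0, 0, 0, 0, -1],
  [0, 0.02, 0, 0, 0, 0, -1],
  [0, 0, 0, 0, 0, 0, -1],
])

```text
t: 7.3
tcp_pos: [0.4891, 0.2509, 0.2451]
tool_rot: [-0.049, 0.999, -0.0, -0.002]
force: [-1.2, -1.6, -1.0]
finger_gap: 0.076
gripper_force: 51.0
```

Run:
```python
from fin import *
P,R,F,n=target(np.array([-.054,.004,.017]));delta(P-[.08,0,0],R)
```

```text
t 7.3 tcp [0.4891 0.2509 0.2451] q [ 0.27  0.43  1.63  0.    1.09 -1.4 ] gap 0.076 gf 50.957048535346985 F [-1.2 -1.6 -1. ]
shift [-0.0007 -0.0016  0.0489] turn [-29.54 -34.57  94.54]
```

Emit:
drive_tool([
  [0, 0, 0, -2.1, -2.5, 6.75, -1],
  [0, 0, 0, -2.1, -2.5, 6.75, -1],
  [0, 0, 0, -2.1, -2.5, 6.75, -1],
  [0, 0, 0, -2.1, -2.5, 6.75, -1],
  [0, 0, 0, -2.1, -2.5, 6.75, -1],
  [0, 0, 0, -2.1, -2.5, 6.75, -1],
  [0, 0, 0, -2.1, -2.5, 6.75, -1],
])

```text
t: 8.0
tcp_pos: [0.4897, 0.2468, 0.2457]
tool_rot: [0.358, 0.914, 0.13, 0.141]
force: [0.2, 0.2, -0.7]
finger_gap: 0.08
gripper_force: 51.0
```

Emit:
drive_tool([
  [0, 0, 0, -2.1, -2.5, 6.75, -1],
  [0, 0, 0, -2.1, -2.5, 6.75, -1],
  [0, 0, 0, -2.1, -2.5, 6.75, -1],
  [0, 0, 0, -2.1, -2.5, 6.75, -1],
  [0, 0, 0, -2.1, -2.5, 6.75, -1],
  [0, 0, 0, -2.1, -2.5, 6.75, -1],
  [0, 0, 0, -2.1, -2.5, 6.75, -1],
  [0, 0, 0, 0, 0, 0, -1],
])

```text
t: 8.8
tcp_pos: [0.4886, 0.2434, 0.2437]
tool_rot: [0.601, 0.741, 0.196, 0.227]
force: [-0.2, -0.2, 0.1]
finger_gap: 0.08
gripper_force: 51.0
```

Run:
```python
from fin import *
P,R,F,n=target(np.array([-.054,.004,.017]));delta(P-[.08,0,0],R)
a=snap('side','s3');b=snap('top','t3')
cv2.imwrite('pics/c3.png',np.hstack([cv2.resize(s['image'][v:v+120,u:u+120,::-1],(400,400),interpolation=cv2.INTER_CUBIC) for s,u,v in ((a,230,85),(b,100,110))]))
```

```text
t 8.8 tcp [0.4886 0.2434 0.2437] q [ 0.35  0.34  2.02 -0.74  0.27  0.81] gap 0.08 gf 51.046961545944214 F [-0.2 -0.2  0.1]
shift [ 0.0104 -0.0246  0.0398] turn [-4.8  -3.64 14.3 ]
```

View pics/c3.png

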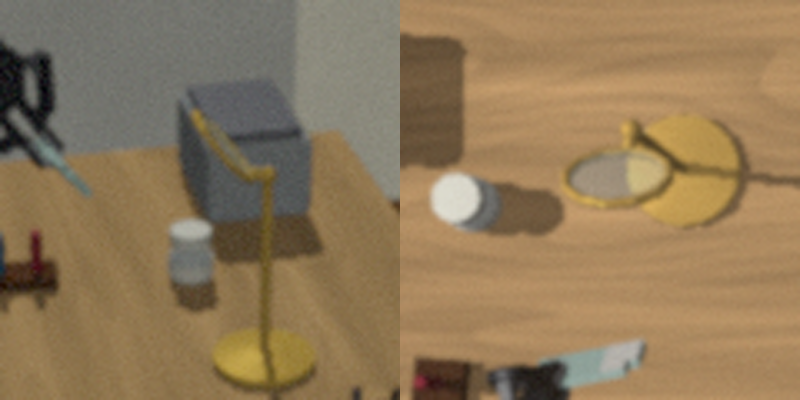

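The side view shows the slide tilted parallel to the lens. The top view shows the whitish frost on its upper face at the far end, about (625,357) in the crop, and everything is clear of the magnifier.

Emit:
drive_tool([
  [0.002, -0.005, 0.008, -1, -0.8, 2.9, -1],
  [0.002, -0.005, 0.008, -1, -0.8, 2.9, -1],
  [0.002, -0.005, 0.008, -1, -0.8, 2.9, -1],
  [0.002, -0.005, 0.008, -1, -0.7, 2.8, -1],
  [0.002, -0.005, 0.008, -0.8, -0.6, 2.8, -1],
  [0, 0, 0, 0, 0, 0, -1],
  [0, 0, 0, 0, 0, 0, -1],
])

```text
t: 9.6
tcp_pos: [0.4952, 0.2518, 0.2119]
tool_rot: [0.674, 0.66, 0.224, 0.245]
force: [0.4, -0.1, -1.3]
finger_gap: 0.084
gripper_force: 51.0
```

Run:
```python
from fin import *
P,R,F,n=target(np.array([-.054,.004,.017]));delta(P-[.08,0,0],R);delta(P,R)
b=load('t3');s=manip.sense()
b=snap('top','t4');T=Ro.from_quat(s['tool_rot']).as_matrix();p=s['tcp_pos']
# upper face at tool y=+4mm : slide extent in tool coordinates
im=b['image'].astype(int)
def face(u,v):
    o,d=ray(b,u,v);N=T[:,1];X=o+d*((p+.004*N-o)@N)/(d@N);return T.T@(X-p)
c=[int(x) for x in proj(b,p+T@[-.03,.004,.015])];print(c)
sub=np.zeros(im.shape[:2],bool);sub[c[1]-25:c[1]+25,c[0]-30:c[0]+40]=1
m=((im[...,2]>im[...,0]-12)&(im.sum(2)>330)&sub).astype(np.uint8)
n_,l,st,_=cv2.connectedComponentsWithStats(m);i=1+st[1:,4].argmax();vs,us=np.where(l==i);Q=np.array([face(u,v) for u,v in zip(us,vs)])
print(st[i],np.percentile(Q[:,0],[.5,2,98,99.5]).round(4),np.percentile(Q[:,2],[.5,2,98,99.5]).round(4))
W=np.array([pt(b,u,v) for u,v in zip(us,vs)]);loc=(W-p)@T;print('y med',np.median(loc[:,1]));
q=W
for _ in range(5):
    g=q.mean(0);N=np.linalg.svd(q-g)[2][2];N*=np.sign(N[2]);q=W[abs((W-g)@N)<.006]
print('normal angle vs tool y',np.degrees(np.arccos(N@T[:,1])),(T.T@N).round(3),len(q))
fr=(im[vs,us,0]>im[vs,us,1]-6);print('frost',fr.sum(),Q[fr].mean(0).round(4))
cv2.imwrite('pics/c4.png',cv2.resize(b['image'][c[1]-25:c[1]+25,c[0]-35:c[0]+35,::-1],(700,500),interpolation=cv2.INTER_CUBIC))
```

```text
t 9.6 tcp [0.4952 0.2518 0.2119] q [ 0.41  0.43  2.04 -1.43  0.29  1.76] gap 0.084 gf 51.0379958152771 F [ 0.4 -0.1 -1.3]
shift [-0.0023 -0.014   0.009 ] turn [-1.25 -0.22  2.23]
t 9.6 tcp [0.4952 0.2518 0.2119] q [ 0.41  0.43  2.04 -1.43  0.29  1.76] gap 0.084 gf 51.0379958152771 F [ 0.4 -0.1 -1.3]
shift [-0.0001  0.0484  0.059 ] turn [-1.25 -0.22  2.23]
[157, 219]
[141 215  33  10 221] [-0.0717 -0.0705  0.0138  0.0153] [-0.0075 -0.0071  0.035   0.0354]
y med 0.004546648021425817
normal angle vs tool y 36.93370245236614 [0.007 0.799 0.601] 93
frost 70 [-0.0554  0.004   0.0186]
```

View pics/c4.png

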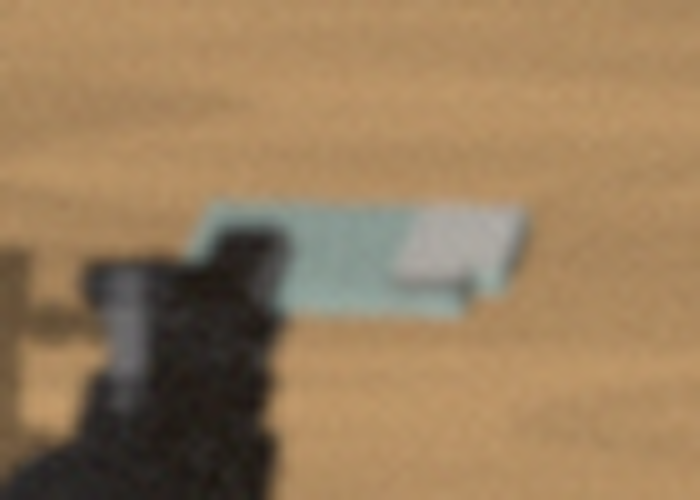

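The frost is confirmed on the upper face, at about (460,245) in the crop, with the slide flat in the grip. However, joint 4 is at its limit because the wrist is near its singularity. I'll fit the kinematics and choose a comfortable spin about the lens axis.

```bash
cat > kin.py <<'E'
from fin import *
from scipy.optimize import least_squares
s=manip.sense()
D=[([-1.4805,.5284,1.4338,0,1.1814,-.1785],(.16595,-.60194,.24913),[.99098,.13402,0,-.001]),
([-.7510,.39079,1.70116,-.0002,1.05239,-2.41586],(.44568,-.26426,.2459),[-.047,.999,-.001,0]),
([-.75,.54,1.79,0,.82,-2.42],(.4465,-.2657,.1497),[-.05,.999,0,0]),
([.27,.43,1.63,0,1.09,-1.4],(.4891,.2509,.2451),[-.049,.999,0,-.002]),
([.35,.34,2.02,-.74,.27,.81],(.4886,.2434,.2437),[.601,.741,.196,.227]),
([.41,.43,2.04,-1.43,.29,1.76],(.4952,.2518,.2119),[.674,.66,.224,.245])]
r=Ro.from_euler
def fk(q,k):
    h,L1,e,L2,d,L6,a=k
    A=r('Z',q[0]);B=A*r('Y',q[1]);C=A*r('Y',q[1]+q[2]);W=C*r('ZY',[q[3],q[4]]);T=W*r('Z',q[5])*r('Z',np.pi/2)
    p=A.apply([a,d,h])+B.apply([0,0,L1])+C.apply([e,0,L2])+W.apply([0,0,L6]);return p,T
wt=[10,10,2,2,2,2]
f=least_squares(lambda k:np.concatenate([w*(fk(q,k)[0]-p) for w,(q,p,_) in zip(wt,D)]+[.02*(k-k0)]) if 0 else np.concatenate([w*(fk(q,k)[0]-p) for w,(q,p,_) in zip(wt,D)]+[.003*(np.array(k)-[.2,.4,0,.4,.11,.2,0])]),[.2,.4,0,.4,.11,.2,0])
K=f.x
if __name__=='__main__':
    print(K.round(3))
    for q,p,o in D:
        P,T=fk(q,K);print((P-p).round(4),np.degrees((T.inv()*Ro.from_quat(o)).magnitude()).round(2))
E
python3 kin.py
```

```text
[ 0.266  0.59   0.111  0.39   0.111  0.275 -0.001]
[-0.      0.     -0.0001] 0.01
[ 0.0001 -0.0001  0.0001] 0.25
[ 0.0001  0.0014 -0.0017] 0.48
[-0.003  -0.0012  0.0009] 0.27
[-0.0022 -0.0003 -0.0029] 0.28
[0.0018 0.0004 0.0027] 0.41
```

```bash
cat > ik.py <<'E'
from kin import *
lo=np.array([-3.08,-.75,.22,-1.43,0,-2.85]);hi=np.array([3.08,2.2,2.44,4.57,2.65,2.85])
def ik(P,R,q0):
    g=lambda q:np.r_[(fk(q,K)[0]-P)*10,(fk(q,K)[1].inv()*Ro.from_matrix(R)).as_rotvec()]
    o=least_squares(g,np.clip(q0,lo+.01,hi-.01),bounds=(lo,hi));return o.x,o.cost
LT=np.array([-.0545,.004,.017])
def spun(deg,back=0.,lt=LT):
    P,R,F,n=target(lt); S=r('y',deg,degrees=True).as_matrix(); R=R@S; return F-R@lt-np.array([back,0,0]),R
if __name__=='__main__':
  for back in (0,.08):
    for deg in range(-60,61,15):
        P,R=spun(deg,back);best=min((ik(P,R,q0) for q0 in ([.4,.4,2,-1,.3,1.7],[.4,.8,1.5,0,.5,.3],[.4,.6,1.7,1.,.5,-.5])),key=lambda x:x[1])
        print(back,deg,P.round(3),best[0].round(2),'%.1e'%best[1],'toolz',R[:,2].round(2))
E
python3 ik.py
```

```text
0 -60 [0.605 0.235 0.154] [ 0.58  0.97  1.32 -1.09  1.51  1.53] 9.7e-31 toolz [ 0.27 -0.88 -0.38]
0 -45 [0.598 0.244 0.163] [ 0.57  0.84  1.48 -1.09  1.23  1.56] 6.5e-30 toolz [ 0.41 -0.73 -0.54]
0 -30 [0.589 0.25  0.174] [ 0.54  0.72  1.64 -1.13  0.93  1.58] 4.2e-29 toolz [ 0.53 -0.53 -0.66]
0 -15 [0.579 0.252 0.185] [ 0.47  0.61  1.79 -1.21  0.61  1.61] 8.5e-31 toolz [ 0.6  -0.3  -0.74]
0 0 [0.57  0.25  0.196] [ 0.35  0.52  1.92 -1.42  0.26  1.73] 1.8e-30 toolz [ 0.64 -0.04 -0.77]
0 15 [0.561 0.244 0.207] [ 0.18  0.48  2.03  2.32  0.14 -2.14] 7.4e-31 toolz [ 0.64  0.22 -0.74]
0 30 [0.553 0.235 0.215] [-0.01  0.49  2.09  1.85  0.51 -1.85] 2.1e-28 toolz [ 0.59  0.47 -0.66]
0 45 [0.547 0.223 0.222] [-0.18  0.56  2.09  1.66  0.86 -1.85] 3.5e-30 toolz [ 0.5   0.68 -0.54]
0 60 [0.542 0.209 0.226] [-0.31  0.66  2.04  1.49  1.17 -1.87] 3.4e-28 toolz [ 0.37  0.85 -0.38]
0.08 -60 [0.525 0.235 0.154] [ 0.64  0.92  1.49 -1.06  1.5   1.66] 3.5e-30 toolz [ 0.27 -0.88 -0.38]
0.08 -45 [0.518 0.244 0.163] [ 0.65  0.79  1.63 -1.08  1.23  1.68] 3.8e-30 toolz [ 0.41 -0.73 -0.54]
0.08 -30 [0.509 0.25  0.174] [ 0.62  0.67  1.79 -1.15  0.94  1.72] 1.2e-23 toolz [ 0.53 -0.53 -0.66]
0.08 -15 [0.499 0.252 0.185] [ 0.55  0.56  1.94 -1.3   0.63  1.8 ] 5.5e-30 toolz [ 0.6  -0.3  -0.74]
0.08 0 [0.49  0.25  0.196] [ 0.42  0.46  2.05 -1.43  0.3   1.81] 1.1e-03 toolz [ 0.64 -0.04 -0.77]
0.08 15 [0.481 0.244 0.207] [ 0.22  0.42  2.2   2.8   0.23 -2.59] 4.7e-31 toolz [ 0.64  0.22 -0.74]
0.08 30 [0.473 0.235 0.215] [-0.01  0.44  2.28  2.07  0.57 -2.1 ] 3.4e-21 toolz [ 0.59  0.47 -0.66]
0.08 45 [0.467 0.223 0.222] [-0.23  0.53  2.29  1.75  0.91 -2.06] 2.9e-27 toolz [ 0.5   0.68 -0.54]
0.08 60 [0.462 0.209 0.226] [-0.38  0.65  2.25  1.51  1.18 -2.07] 1.4e-29 toolz [ 0.37  0.85 -0.38]
```

Run:
```python
from ik import *
P,R=spun(-30,.08);delta(P,R);print('slide x dir',-R[:,0].round(2))
```

```text
t 9.65 tcp [0.4951 0.2517 0.2122] q [ 0.41  0.43  2.04 -1.43  0.29  1.76] gap 0.081 gf 51.038129925727844 F [ 0.  -0.  -1.2]
shift [-0.0006 -0.0135  0.0387] turn [ -0.63 -30.21   2.47]
slide x dir [-0.37 -0.85  0.38]
```

Emit:
drive_tool([
  [0, -0.002, 0.005, -0.1, -4, 0.3, -1],
  [0, -0.002, 0.005, -0.1, -5, 0.4, -1],
  [0, -0.002, 0.005, -0.1, -5, 0.4, -1],
  [0, -0.002, 0.005, -0.1, -5, 0.4, -1],
  [0, -0.002, 0.005, -0.1, -5, 0.4, -1],
  [0, -0.002, 0.005, -0.1, -5, 0.4, -1],
  [0, 0, 0, 0, -1, 0, -1],
  [0, 0, 0, 0, 0, 0, -1],
  [0, 0, 0, 0, 0, 0, -1],
])

```text
t: 10.55
tcp_pos: [0.5035, 0.2449, 0.1823]
tool_rot: [0.721, 0.56, 0.05, 0.406]
force: [0.2, 0.5, -0.8]
finger_gap: 0.079
gripper_force: 51.0
```

Run:
```python
from ik import *
P,R=spun(-30,.0);delta(P,R)
```

```text
t 10.55 tcp [0.5035 0.2449 0.1823] q [ 0.62  0.65  1.8  -1.15  0.94  1.71] gap 0.079 gf 51.0150021314621 F [ 0.2  0.5 -0.8]
shift [0.0391 0.0595 0.0481] turn [-0.05 -0.26  0.13]
```

Emit:
drive_tool([
  [0.004, 0.006, 0.005, 0, 0, 0, -1],
  [0.006, 0.009, 0.0072, 0, 0, 0, -1],
  [0.006, 0.009, 0.0072, 0, 0, 0, -1],
  [0.006, 0.009, 0.0072, 0, 0, 0, -1],
  [0.006, 0.009, 0.0072, 0, 0, 0, -1],
  [0.006, 0.009, 0.0072, 0, 0, 0, -1],
  [0.005, 0.0085, 0.007, 0, 0, 0, -1],
  [0, 0, 0, 0, 0, 0, -1],
  [0, 0, 0, 0, 0, 0, -1],
])

```text
t: 11.45
tcp_pos: [0.5889, 0.2501, 0.1731]
tool_rot: [0.721, 0.559, 0.05, 0.406]
force: [-0.6, -0.7, -0.9]
finger_gap: 0.081
gripper_force: 51.0
```

Run:
```python
from ik import *
P,R=spun(-30,.0);delta(P,R)
a=snap('side','s5');b=snap('top','t5')
s=manip.sense();T=Ro.from_quat(s['tool_rot']).as_matrix();p=s['tcp_pos']
lab=p+T@LT; print('label',lab.round(4),'px',proj(b,lab),proj(a,lab))
L=np.array([.657,.19,.25]);print('lens px',proj(b,L),proj(a,L))
cv2.imwrite('pics/c5.png',np.hstack([cv2.resize(x['image'][v:v+100,u:u+100,::-1],(400,400),interpolation=cv2.INTER_CUBIC) for x,u,v in ((a,245,95),(b,120,130))]))
```

```text
t 11.45 tcp [0.5889 0.2501 0.1731] q [ 0.54  0.72  1.64 -1.13  0.93  1.58] gap 0.081 gf 51.00630819797516 F [-0.6 -0.7 -0.9]
shift [-0.0004  0.0003 -0.0003] turn [-0.05 -0.18  0.11]
label [0.5802 0.1949 0.1852] px (np.float64(168.72109959386194), np.float64(193.61501138048231)) (np.float64(272.91139014086025), np.float64(148.85906243953997))
lens px (np.float64(165.16276842909986), np.float64(163.24625947540326)) (np.float64(296.068546497272), np.float64(129.24377298175898))
```

View pics/c5.png

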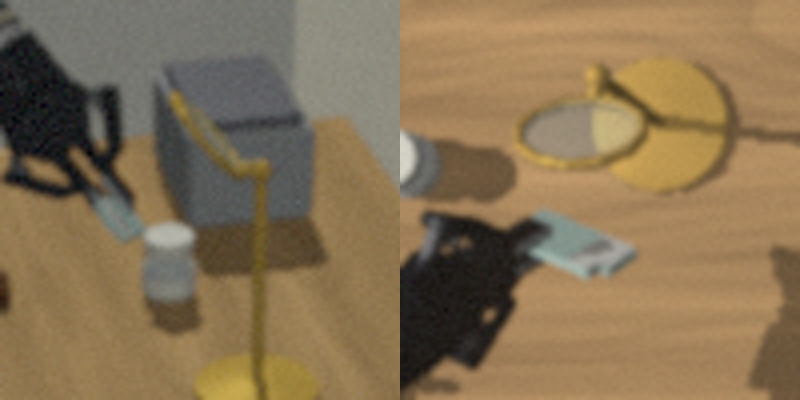

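The slide sits parallel below the lens, well clear of it. The frost is visible at about (605,250) in the top crop. I'll check the slide corners against the predicted ones.

Run:
```python
from ik import *
b=load('t5');s=manip.sense();T=Ro.from_quat(s['tool_rot']).as_matrix();p=s['tcp_pos']
im=b['image'].copy()
sl=lambda x,y,z:p+T@(LT+np.array([-(x-28),y-4,-(z-20)])/1e3)
big=cv2.resize(im[180:205,145:190,::-1],None,fx=16,fy=16,interpolation=cv2.INTER_CUBIC)
def px(q): u,v=proj(b,q);return (int((u+.5-145)*16),int((v+.5-180)*16))
for poly,c in (([(-45,4,0),(45,4,0),(45,4,30),(35,4,30),(35,4,40),(-45,4,40)],(0,0,255)),([(15,4,0),(45,4,0),(45,4,30),(35,4,30),(35,4,40),(15,4,40)],(255,0,0))):
    cv2.polylines(big,[np.array([px(sl(*q)) for q in poly])],True,c,1)
cv2.circle(big,px(sl(28,4,20)),4,(0,255,0),-1)
cv2.imwrite('pics/c6.png',big)
```

```text
(no output)
```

View pics/c6.png

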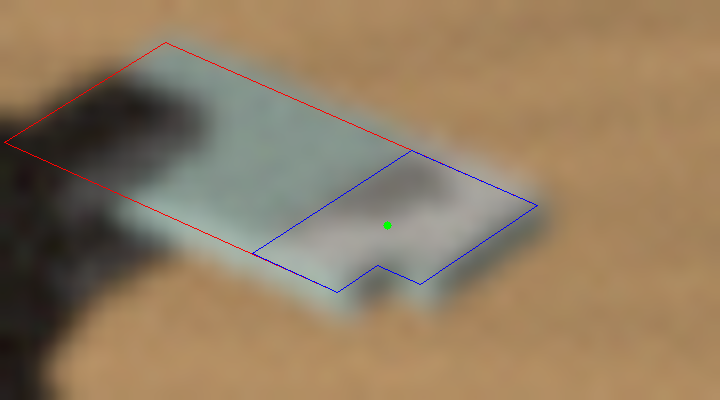

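The overlay matches the slide outline and the frost area to within about half a pixel, with the label point at (388,225) in the crop. I'll let it settle and hand in.

Emit:
drive_tool([
  [0, 0, 0, 0, 0, 0, -1],
  [0, 0, 0, 0, 0, 0, -1],
  [0, 0, 0, 0, 0, 0, -1],
])

```text
t: 11.85
tcp_pos: [0.5888, 0.2505, 0.1735]
tool_rot: [0.721, 0.56, 0.05, 0.406]
force: [0.5, 0.7, -1.1]
finger_gap: 0.081
gripper_force: 51.0
```

```bash
python3 -c "
from station import manip
print(manip.sense()['tcp_pos'],manip.sign_off())"
```

```text
the job is handed in; nothing more can be done
[0.58875234 0.25051901 0.17349333] None
```

I handed the job in at about 12 s with the notched slide gripped by its clear end, frosted face up and square to the lens, and the label within about 1 mm of my measured focus point; nothing else was touched as far as I could see.

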